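# Strip a pressure reducer for washing and inspection

### The job

The pressure reducer on the bench is already unscrewed, its four parts just standing on one another. Take it apart from the top down, one part at a time and right way up: the cap into the round small-parts dish, the bonnet into the wire wash basket, the diaphragm flat and wholly on the light plate, and last the body down into the holding block with its two ports lying in the slots. Set every part down gently, without dropping it, and leave the oil bottle and the gauge as they stand.

Things in the scene. Friction and masses are not known exactly. Their poses are not given: they have to be found in the camera images.
- cap: Adjusting cap, top of the stack: black plastic fluted round cap, 30 mm diameter, 26 mm tall, about 40 g, with a small silver dot on top. Origin: centre of its underside, z up. Its underside is hollow (18 mm wide, 9 mm deep) and stands loosely over a stub on the bonnet's top, so lift straight up at least 10 mm.
- bonnet: Bonnet, second from the top: aluminium bell-shaped housing, about 160 g. Foot flange 44 mm wide up to 9 mm, tapering to a round neck 34 mm wide from 15 to 36 mm above the underside; a stub 9 mm thick rises 7 mm more. Grip it by the neck. Origin: centre of its underside, z up. Its foot is hollow (32 mm wide, 9 mm deep), standing loosely over the diaphragm's brass plate.
- diaphragm: Diaphragm, third from the top: stiff round black disc, 58 mm diameter, 12 mm thick, about 80 g, grey face, on it a brass plate 24 mm wide and 6 mm high (hidden in the bonnet at the start). Origin: centre of its underside, z up. Lies loose on the flat top of the body; grip it by its rim with the fingertips just above the body's top.
- reducer_body: Body, bottom of the stack, on the bench: brass block 62 x 62 mm, 42 mm tall, about 500 g. A port nipple 14 mm thick sticks out 22 mm from its +x and -x faces, axis 20 mm up. Grip it across its plain +y and -y faces. Origin: centre of its underside, z up. At the start the undersides of diaphragm, bonnet and cap are 42, 54 and 90 mm above the bench; the stack is 116 mm tall.
- dish: Small-parts dish for the cap: round shallow steel dish fixed to the bench, 114 mm over the rim, 14 mm high, sloping wall, flat inner floor about 94 mm wide lying 3 mm above the bench. Origin: centre of its underside.
- basket: Wash basket for the bonnet: rectangular steel wire basket fixed to the bench, 120 mm along its x, 96 mm along its y, 26 mm high, inside 114 x 90 mm, floor 3 mm above the bench. Origin: centre of its underside.
- light_plate: Light plate for the diaphragm: square grey plate with a white lit face, 110 x 110 mm, 14 mm thick, flat top, fixed to the bench. Origin: centre of its underside, so its face is 14 mm above it.
- holding_block: Holding block for the body, fixed: grey plate 116 (x) x 76 (y) x 10 mm, a dark cheek near each x end. Cheeks 80 mm apart inside, 12 thick, 22 high above the plate, each with a middle slot, open at the top, 32 mm wide, for a port. Its y sides are open to the fingers. The body stands on the plate between the cheeks, x axes parallel (either way round). Origin: centre of the plate's underside.
- oil_bottle: Small amber oil bottle with a black cap, 28 mm diameter, 62 mm tall, standing loose on the bench among the places. Leave it alone. Origin: centre of its underside.
- gauge: Round pressure gauge lying face up on the bench, 50 mm diameter, 29 mm high, white dial, short brass stem along its -y to 39 mm from the centre. Loose; leave it alone. Origin: centre of its underside.
There are look-alikes about, which are no part of the job. Leave any green or turquoise look-alike of the bonnet alone.

How it is judged:
By the outcome, as a careful person would: the job done as asked, in the order asked, and still so for the second after the job is handed in, with the robot touching nothing.
It also fails if it takes over 128 s, if anything falls off the work surface, if the arm or the gripper's body presses on something with over 40 N, if the wrist force passes 120 N, or if a joint passes its speed limit or range.

### The arm

A 6-joint arm with a two-finger parallel gripper is mounted at the origin on the work surface. World frame = base frame: x ahead of the robot, y to its left, z up, the work surface at z = 0. Lengths are in mm, angles in rad, forces in N, time in s.
With the tool pointing down it reaches from about 300 to 775 mm from the base axis. Payload 14.6 kg.
Tool frame: the origin (TCP) lies on the centre line of the jaws, within the pads' length; the fingertips stand 19 mm ahead of it and the grasp point (between the pads) is the TCP (bot.tip_reach is the distance from the TCP to the fingertips, in mm); y points along the fingers, x is the direction in which the jaws open and shut, and the axes are right-handed (so a half turn about y gives the same grasp; the last joint's range is limited). The gripper opens to 85 mm and grips with 20 to 120 N. Pads are 22 mm wide; open, the fingers measure 114 mm over their backs; the gripper's body (76 mm by 85 mm) begins 54 mm behind the grasp point. The pads swing forward as they close: fully open they stand 13 mm farther back than shut.
Start: joints at [-1.253, 0.3, 1.521, -0, 1.321, -0.067], TCP at [206.448, -509.773, 250.281] pointing down, gripper open.
Joint ranges: [-3.03, 3.03], [-0.79, 2.21], [0.23, 2.52], [-1.04, 4.18], [0, 3.07], [-2.55, 2.55]. Speed limits (rad/s): [2.22, 2.22, 2.57, 3.14, 3.14, 3.14].

### API

Orientations are given as a unit quaternion [w, x, y, z].
In Python, from rig import bot gives the robot as it stands. Calls block until the motion is done:
- bot.move_to(position, orientation): joint-space move of the TCP to a pose.
- bot.servo_line(position, attitude=None, speed=150, until_force=None): straight line of the TCP; attitude=None keeps the orientation; speed is the mean speed in mm/s. With until_force (N) it stops when the force on the tool has changed by that much, and returns True; else False.
- bot.move_joints(angles): joint-space move.
- bot.move_gripper(opening, grip_force=None): finger opening in mm; grip_force is the grip in N (None keeps the last); returns when the fingers have stopped.
- bot.dwell(seconds).
- bot.ik(position, orientation): joint angles nearest the present ones, or None.
- bot.read_state(): the state.
- bot.read_camera(name): name is "scene" or "top"; returns a dict with "image" (480x640x3 uint8, blue, green, red), "depth" (480x640 float32, mm along the optical axis (not along the pixel's ray), 0 where there is no reading), "fovy" (degrees; the focal length in pixels is half the picture's height over the tangent of half this angle, whatever the lens; pixels are square), "cx", "cy" (the principal point, pixels), "eye" and "attitude" of the camera in the world. Camera axes: x right, y down, z forward; pixel columns grow to the right and rows downward; lengths in mm; the calibration is good to about 2 mm. A picture is of the moment at which its call begins.
A pose or a line that the arm cannot do raises bot.MotionError and nothing moves.
- bot.finish_job(): hands the job in, once; it reports no verdict.
The state is a dict: "clock": time; "joint_positions": joint angles; "qvel": joint speeds; "effort": joint torques, N m; "ee_pos": TCP position; "tool_rot": TCP orientation; "ft_force": force on the tool from outside, world axes, zero at the start; "moment": the same for the moment, N m; "grip_width": finger opening in mm.
Only numpy, scipy, OpenCV 4.12 (cv2) and the standard library are available. Lean on these libraries where they do the work, as an engineer would, in place of code of your own. Each camera call takes 0.05 s, during which the arm holds its last target.

## Working session

There is one attempt and no reset: what is moved stays moved. The work goes in short steps, each a Python script; the robot and the scene stay as the last script left them, time stands still between calls to the robot, and variables do not carry over. Pictures are saved under pics/ and viewed, and the job is handed in when it is done.

```bash
ls; mkdir -p pics; cat > h.py <<'E'
import numpy as np, cv2
from scipy.spatial.transform import Rotation as R
from rig import bot
def q2R(q): return R.from_quat([q[1],q[2],q[3],q[0]]).as_matrix()
def att(c):
    a=np.array(c["attitude"],float)
    return q2R(a) if a.size==4 else a.reshape(3,3)
def foc(c): return 240/np.tan(np.radians(c["fovy"])/2)
def ray(c,u,v):
    f=foc(c); return att(c)@np.array([(u-c["cx"])/f,(v-c["cy"])/f,1.0])
def onplane(c,u,v,z):
    d=ray(c,u,v); e=np.array(c["eye"]); return e+d*(z-e[2])/d[2]
def pts(c):
    f=foc(c); v,u=np.mgrid[0:480,0:640]
    D=np.stack([(u-c["cx"])/f,(v-c["cy"])/f,np.ones_like(u,float)],-1)*c["depth"][...,None]
    P=D@att(c).T+np.array(c["eye"]); P[c["depth"]==0]=np.nan; return P
E
python3 - <<'E'
from h import *
s=bot.read_state(); print(s)
import pickle
for n in("scene","top"):
    c=bot.read_camera(n); cv2.imwrite(f"pics/{n}0.png",c["image"]); pickle.dump(c,open(n+"0.pkl","wb"))
    print(n,{k:c[k] for k in c if k not in("image","depth")})
E
```

```text
pics
{'clock': 0.0, 'joint_positions': array([-1.25262103e+00,  3.00460634e-01,  1.52157288e+00, -1.35896219e-05,
        1.32066775e+00, -6.65911823e-02]), 'qvel': array([ 0.00194459,  0.00146654, -0.00064722,  0.00066803, -0.00070632,
       -0.00073364]), 'effort': array([ 3.79810745e-04, -5.43504345e+01, -3.61794555e+01, -7.64198688e-06,
        3.98885386e-03,  5.05155640e-05]), 'ee_pos': array([ 206.37433796, -509.59599885,  249.73050539]), 'tool_rot': array([ 0.58661212, -0.58613909,  0.39548786, -0.39486269]), 'ft_force': array([ 0.53974638,  0.6959377 , -0.21411791]), 'moment': array([-0.03926198,  0.0011786 , -0.01050595]), 'grip_width': 85.44872253830385}
scene {'fovy': 56.58128690846401, 'cx': 321.54237946110845, 'cy': 236.10752217830196, 'eye': array([868.12186249, 442.67383603, 597.74579251]), 'attitude': array([-0.14256555,  0.30060952,  0.855606  , -0.39654427])}
top {'fovy': 55.756183958772034, 'cx': 310.6918766445376, 'cy': 238.6272177805755, 'eye': array([436.23651291,  -5.52182929, 882.02354099]), 'attitude': array([ 0.03545431, -0.70346909,  0.70890366, -0.03646696])}
```

View pics/scene0.png

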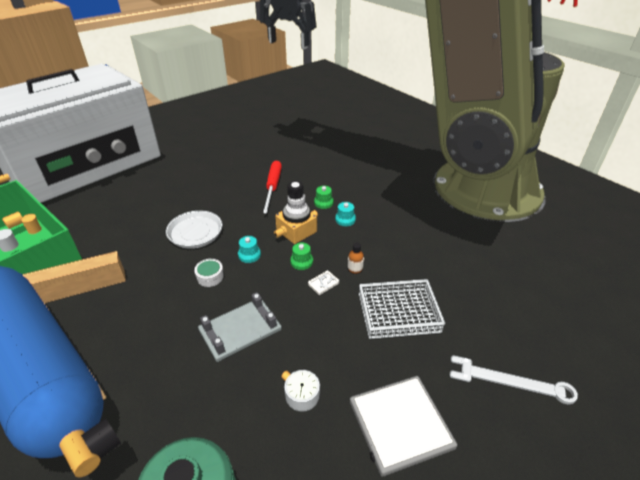

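View pics/top0.png

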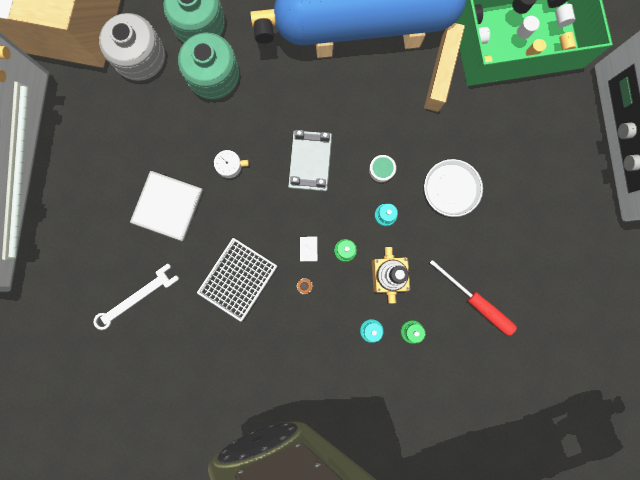

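Scene and top pictures both show the bench. The stack is the only yellow-bodied piece, at top (392,275) and scene (296,212). Things that could be taken for it or its parts:
- **Bonnet look-alikes:** turquoise at top (387,214) and (372,331), green at top (345,250) and (413,332).
- **Dish (453,188):** could be confused with the green-lidded tub at (383,168).
- **Light plate (166,206):** could be confused with the white card at (308,249).

I choose the yellow/silver/black stack, and will check it in a close crop.

```bash
python3 - <<'E'
import pickle
from h import *
S=pickle.load(open("scene0.pkl","rb"));T=pickle.load(open("top0.pkl","rb"))
a=cv2.resize(T["image"][225:325,345:445],(400,400),interpolation=cv2.INTER_CUBIC)
b=cv2.resize(S["image"][170:250,256:336],(400,400),interpolation=cv2.INTER_CUBIC)
cv2.imwrite("pics/crop0.png",np.hstack([a,b]))
for c in(S,T):
    P=pts(c); print((c["depth"]>0).mean())
P=pts(T)
for n,(u,v) in dict(cap=(397,275),dish=(453,188),basket=(237,279),plate=(166,206),block=(311,160),bench=(260,360),bottle=(305,286),gauge=(227,163),body=(381,262),cyan=(387,214),card=(308,249)).items():
    print(n,np.round(P[v-1:v+2,u-1:u+2].reshape(-1,3).mean(0),1))
P=pts(S)
for n,(u,v) in dict(cap=(295,186),plate=(403,425),block=(240,328),bench=(250,380),dish=(194,228)).items(): print("S",n,np.round(P[v,u],1))
E
```

```text
0.9959602864583333
0.9959700520833333
cap [ 451.8 -151.5  117.4]
dish [ 624.  -288.2    3.5]
basket [448.8 135.9   1.8]
plate [nan nan nan]
block [680.5  -8.9  10.9]
bench [2.95e+02 9.10e+01 2.00e-01]
bottle [434.4   3.9  63. ]
gauge [670.6 152.6  29.5]
body [ 477.4 -136.5   44.8]
cyan [ 567.9 -150.9   38. ]
card [505.8  -1.7   2.6]
S cap [ 454.1 -148.4  116.5]
S plate [593.2 282.7  12.5]
S block [680.    1.4  10.4]
S bench [714.7  85.5  -2.9]
S dish [ 616.6 -293.7    1.7]
```

View pics/crop0.png

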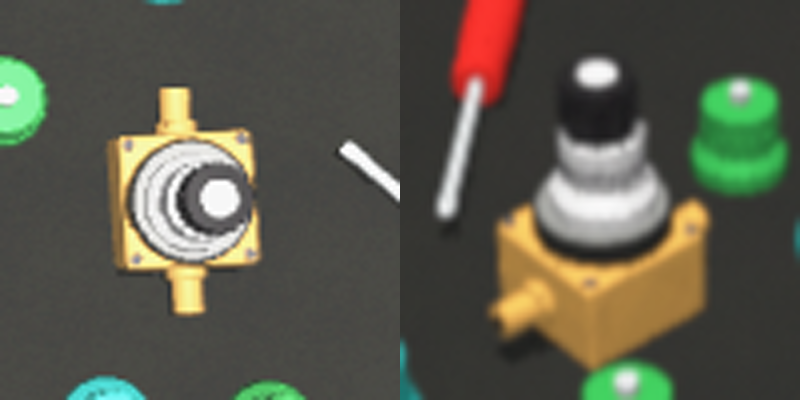

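The crop confirms the choice: brass body, silver bonnet and black cap with the dot, with the ports roughly along world x. Next I measure the stack and the places in both views.

```bash
cat > meas.py <<'E'
import pickle,sys
from h import *
def load(t): return pickle.load(open(f"scene{t}.pkl","rb")),pickle.load(open(f"top{t}.pkl","rb"))
def comp(mask,uv):
    n,l,st,ce=cv2.connectedComponentsWithStats(mask.astype(np.uint8),connectivity=8)
    u,v=uv; w=l[max(v-12,0):v+12,max(u-12,0):u+12]; w=w[w>0]
    k=np.bincount(w).argmax(); return (l==k),ce[k],st[k]
def tri(c1,p1,c2,p2):
    e1,e2=np.array(c1["eye"]),np.array(c2["eye"]); d1,d2=ray(c1,*p1),ray(c2,*p2)
    t=np.linalg.lstsq(np.stack([d1,-d2],1),e2-e1,rcond=None)[0]
    a,b=e1+t[0]*d1,e2+t[1]*d2; return (a+b)/2,np.linalg.norm(a-b)
def rect(c,m,z):
    "min area rect of mask's hull, rays onto plane z"
    cs,_=cv2.findContours(m.astype(np.uint8),cv2.RETR_EXTERNAL,cv2.CHAIN_APPROX_NONE)
    h=max(cs,key=cv2.contourArea)[:,0,:]
    w=np.array([onplane(c,u,v,z)[:2] for u,v in h],np.float32)
    return cv2.minAreaRect(w),w
E
python3 - <<'E'
from meas import *
S,T=load(0)
res={}
def hsv(c): return cv2.cvtColor(c["image"],cv2.COLOR_BGR2HSV)
P={id(S):pts(S),id(T):pts(T)}
for n,c,dot,body in(("S",S,(296,186),(296,225)),("T",T,(399,274),(392,275))):
    h=hsv(c);H,s,v=cv2.split(h)
    Z=P[id(c)][...,2]
    # dot: bright, in cap height band
    m=(v>150)&(s<60)&(Z>108); m,ce,st=comp(m,dot); print(n,"dot",ce,st[4]); res["dot"+n]=ce
    print("  at z116:",onplane(c,*ce,116)[:2].round(1))
    m=(H>12)&(H<28)&(s>90); m,ce,st=comp(m,body); print(n,"brass",ce,st[4])
    top=m&(Z>38)&(Z<48); q=P[id(c)][top]; r=cv2.minAreaRect(q[:,:2].astype(np.float32)); print("  bodytop pts",len(q),"z",np.median(q[:,2]).round(1),r)
    port=m&(Z>10)&(Z<30)
    if n=="T":
        r,w=rect(c,m,42); print("  rect z42",r)
print("cap dot tri",tri(S,res["dotS"],T,res["dotT"]))
# places: height-band points in top view
for n,c in(("S",S),("T",T)):
    Q=P[id(c)]
    for nm,ctr,rad,lo,hi in(("dish",(624,-288),75,8,22),("basket",(449,136),85,20,33),("plate",(600,263),90,10,20),("block",(680,-5),75,5,16),("cheek",(680,-5),75,27,40)):
        m=(np.hypot(Q[...,0]-ctr[0],Q[...,1]-ctr[1])<rad)&(Q[...,2]>lo)&(Q[...,2]<hi)
        q=Q[m]
        if len(q)<10: print(n,nm,len(q));continue
        (x,y),wh,a=cv2.minAreaRect(q[:,:2].astype(np.float32)); print(n,nm,len(q),"z%.1f"%np.median(q[:,2]),"c %.1f %.1f"%(x,y),np.round(wh,1),"a%.1f"%a, "mec",np.round(cv2.minEnclosingCircle(q[:,:2].astype(np.float32))[1],1))
E
```

```text
S dot [294.78787879 184.06060606] 33
  at z116: [ 450.  -154.7]
S brass [295.56791444 227.03850267] 935
  bodytop pts 240 z 41.8 ((453.3809814453125, -151.86805725097656), (63.099605560302734, 60.846229553222656), 2.9625232219696045)
T dot [399.5        274.12820513] 78
  at z116: [ 453.2 -156. ]
T brass [386.84599156 275.76371308] 474
  bodytop pts 170 z 41.9 ((454.8398742675781, -155.61268615722656), (61.95304489135742, 61.832088470458984), 3.324427366256714)
  rect z42 ((453.7950744628906, -153.84548950195312), (103.7323989868164, 67.44847869873047), 2.5956225395202637)
cap dot tri (array([ 451.96861973, -154.72574152,  117.04563793]), np.float64(3.2257728219680777))
S dish 351 z12.1 c 621.3 -281.3 [110.9 112. ] a31.9 mec 58.5
S basket 565 z25.3 c 447.2 136.7 [101.5 123.9] a56.8 mec 78.5
S plate 6242 z14.2 c 591.7 276.3 [110.8 112.3] a69.3 mec 75.6
S block 2343 z9.5 c 678.7 -3.1 [ 77.7 116.7] a84.7 mec 67.5
S cheek 300 z31.2 c 679.0 -2.4 [ 69.2 104.1] a84.5 mec 61.0
T dish 566 z13.0 c 623.6 -284.1 [112.1 112.2] a85.7 mec 57.1
T basket 491 z25.9 c 449.0 133.4 [100.4 124. ] a57.0 mec 78.5
T plate 3168 z15.1 c 593.5 273.0 [110.8 112.3] a69.9 mec 75.6
T block 1922 z10.9 c 680.8 -8.0 [ 97. 121.] a89.8 mec 71.0
T cheek 246 z32.5 c 681.1 -6.0 [ 67.9 104.1] a84.6 mec 60.5
```

Both views agree to about 3 mm, and sizes and heights match the text. Before reaching, I find where the fingertips are at the openings I need, with light touches on free bench.

```bash
cat >> h.py <<'E'
def quat(deg):
    t=np.radians(deg); x=np.array([np.cos(t),np.sin(t),0]); y=np.array([0,0,-1.]); z=np.cross(x,y)
    q=R.from_matrix(np.stack([x,y,z],1)).as_quat(); return np.array([q[3],q[0],q[1],q[2]])
def st(msg=""):
    s=bot.read_state(); print(msg,"t%.1f"%s["clock"],np.round(s["ee_pos"],1),"w%.1f"%s["grip_width"],"F",np.round(s["ft_force"],1)); return s
E
python3 - <<'E'
from h import *
print(bot.tip_reach)
s=st(); M=q2R(s["tool_rot"]); print(M.round(2)); print(np.degrees(np.arctan2(M[1,0],M[0,0])))
x,y,_=s["ee_pos"]
bot.move_gripper(60); st()
bot.servo_line([x,y,35],speed=200)
print(bot.servo_line([x,y,5],speed=20,until_force=3)); st("60")
z=bot.read_state()["ee_pos"][2]
bot.servo_line([x,y,z+12],speed=60)
bot.move_gripper(32)
print(bot.servo_line([x,y,5],speed=20,until_force=3)); st("32")
bot.servo_line([x,y,60],speed=150);st()
for d in(93.1,-86.9): print(d,bot.ik([453,-154.5,180],quat(d)))
E
```

```text
19.0
 t0.1 [ 206.4 -509.6  249.8] w85.5 F [-0.   0.1  0. ]
[[ 0.38 -0.    0.93]
 [-0.93  0.    0.38]
 [-0.   -1.    0.  ]]
-67.95294502148569
 t0.5 [ 206.4 -509.8  250.3] w60.4 F [ 0.2  0.2 -0.4]
True
60 t2.7 [ 206.4 -509.6   14. ] w59.9 F [-0.9  1.9  7.1]
True
32 t4.0 [ 206.5 -509.8   18.4] w32.3 F [-0.2  2.7  8.3]
 t4.4 [ 206.4 -509.5   59.6] w32.2 F [-0.4  0.5 -0.2]
93.1 [-4.05232221e-01  2.16231438e-01  1.80001781e+00 -4.44089210e-16
  1.12534340e+00 -2.03013376e+00]
-86.9 [-4.05232221e-01  2.16231438e-01  1.80001781e+00 -4.44089210e-16
  1.12534340e+00  1.11145890e+00]
```

```bash
python3 - <<'E'
from h import *
q=quat(-86.9)
bot.move_gripper(60)
p=bot.read_state()["ee_pos"]; bot.servo_line([p[0],p[1],220],speed=300)
bot.move_to([452.5,-155,220],q)
bot.servo_line([452.5,-155,140],speed=150); st()
bot.servo_line([452.5,-155,112.5],speed=60,until_force=4); st("at cap")
bot.move_gripper(20,grip_force=25); st("closed")
bot.servo_line([452.5,-155,135],speed=40); bot.servo_line([452.5,-155,190],speed=120); st()
bot.dwell(.2)
import pickle
for n in("scene","top"):
    c=bot.read_camera(n); cv2.imwrite(f"pics/{n}1.png",c["image"]); pickle.dump(c,open(n+"1.pkl","wb"))
E
```

```text
t7.8 [ 452.8 -155.4  140.7] w60.0 F [-0.2 -0.5  0.7]
at cap t8.4 [ 452.5 -155.   112.4] w60.2 F [-0.3 -0.1  1. ]
closed t8.8 [ 452.7 -155.1  112.9] w28.9 F [ 0.3 -0.9  3.8]
 t10.1 [ 452.2 -154.9  189.3] w28.7 F [-0.9 -0.1 -0.3]
```

View pics/scene1.png

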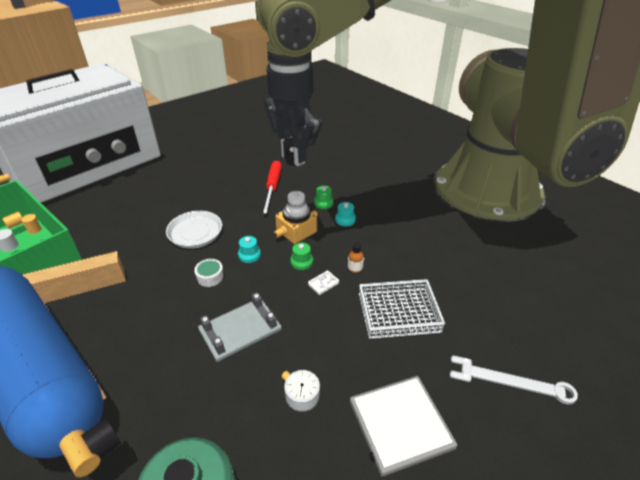

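The cap is held at (293,155) with the jaws at 28.7 mm. The bonnet still stands on the stack at (296,205) with its stub bare. Into the dish.

```bash
python3 - <<'E'
from h import *
q=quat(-86.9); x,y=622.5,-282.7
bot.servo_line([x,y,150],q,speed=200)
bot.servo_line([x,y,34],speed=150); st()
print(bot.servo_line([x,y,21],speed=12,until_force=2.5)); st("down")
bot.dwell(.1)
bot.move_gripper(44); st("open")
p=bot.read_state()["ee_pos"]
bot.servo_line([x,y,p[2]+40],speed=80)
bot.move_gripper(60)
bot.servo_line([x,y,150],speed=250)
bot.servo_line([500,-150,200],speed=300)
bot.servo_line([380,20,240],speed=300); st()
import pickle
for n in("scene","top"):
    c=bot.read_camera(n); cv2.imwrite(f"pics/{n}2.png",c["image"]); pickle.dump(c,open(n+"2.pkl","wb"))
E
```

```text
t12.5 [ 623.  -283.    35.3] w28.8 F [ 0.5 -0.5 -1.2]
True
down t13.2 [ 622.5 -282.7   26. ] w29.1 F [-0.9  0.4  5.9]
open t13.7 [ 622.  -282.5   25. ] w44.3 F [-0.3 -0.5 -0.9]
 t16.7 [380.8  19.3 239.6] w60.1 F [-0.3  0.2  0.6]
```

View pics/top2.png

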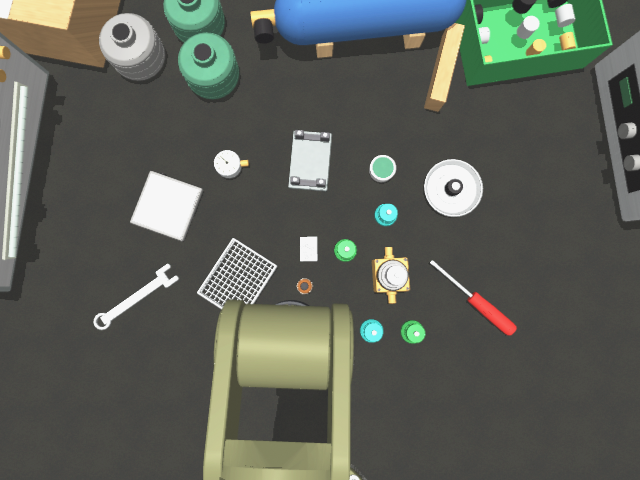

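View pics/scene2.png

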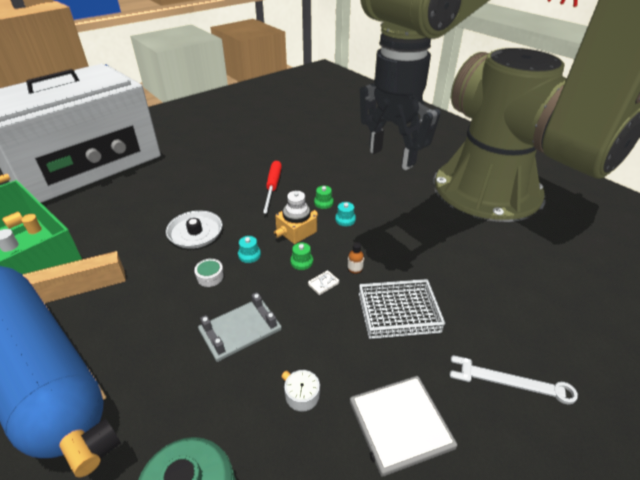

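The cap stands upright near the middle of the dish, top (454,187). I re-measure the bonnet before grasping it.

```bash
python3 - <<'E'
from meas import *
S,T=load(2)
for n,c in(("S",S),("T",T)):
    P=pts(c)
    near=np.hypot(P[...,0]-453,P[...,1]-155)<45
    for nm,lo,hi in(("stub",93,102),("neck",86,92.8),("diaph rim",50,58),("body",38,47)):
        q=P[near&(P[...,2]>lo)&(P[...,2]<hi)]
        if len(q)>4:
            (x,y),r=cv2.minEnclosingCircle(q[:,:2].astype(np.float32)); print(n,nm,len(q),"z%.1f"%np.median(q[:,2]),"c %.1f %.1f r%.1f"%(x,y,r))
    q=P[(np.hypot(P[...,0]-622,P[...,1]+283)<25)&(P[...,2]>22)]; print(n,"cap top",np.median(q,0).round(1),np.percentile(q[:,2],[5,95]).round(1))
E
```

```text
S cap top [ 622.  -276.9   27.9] [22.8 29.8]
T cap top [ 622.1 -282.2   29.4] [24.3 32. ]
```

```bash
python3 - <<'E'
from meas import *
S,T=load(2)
for n,c in(("S",S),("T",T)):
    P=pts(c)
    near=np.hypot(P[...,0]-453,P[...,1]+155)<45
    for nm,lo,hi in(("stub",94,102),("neck",87,92.8),("diaph rim",50,58),("body",38,47)):
        q=P[near&(P[...,2]>lo)&(P[...,2]<hi)]
        if len(q)>4:
            (x,y),r=cv2.minEnclosingCircle(q[:,:2].astype(np.float32)); print(n,nm,len(q),"z%.1f"%np.median(q[:,2]),"c %.1f %.1f r%.1f"%(x,y,r))
E
```

```text
S stub 11 z97.0 c 451.0 -151.1 r4.2
S neck 125 z89.7 c 451.9 -152.1 r17.5
S diaph rim 181 z53.9 c 452.1 -151.2 r28.9
S body 224 z41.4 c 454.0 -151.0 r39.9
T stub 21 z97.1 c 452.3 -154.9 r4.3
T neck 265 z90.3 c 452.9 -154.5 r16.8
T diaph rim 306 z54.6 c 453.3 -155.1 r29.3
T body 329 z42.0 c 455.0 -155.9 r42.4
```

```bash
python3 - <<'E'
from h import *
q=quat(-86.9); x,y=452.5,-154
bot.servo_line([x,y,180],q,speed=250)
bot.servo_line([x,y,120],speed=150)
print(bot.servo_line([x,y,89],speed=50,until_force=4)); st("at bonnet")
bot.move_gripper(25,grip_force=40); st("closed")
bot.servo_line([x,y,110],speed=40); bot.servo_line([x,y,175],speed=120); st()
bot.dwell(.1)
import pickle
for n in("scene","top"):
    c=bot.read_camera(n); cv2.imwrite(f"pics/{n}3.png",c["image"]); pickle.dump(c,open(n+"3.pkl","wb"))
E
python3 - <<'E'
import cv2
a=cv2.imread("pics/scene3.png")[60:300,200:440]
cv2.imwrite("pics/scene3c.png",cv2.resize(a,(560,560)))
E
```

```text
False
at bonnet t19.1 [ 452.6 -154.    89.1] w60.0 F [0.3 0.6 0.2]
closed t19.4 [ 452.7 -154.1   89.5] w32.0 F [-1.3 -0.   5.8]
 t20.8 [ 452.2 -153.9  174.3] w32.4 F [ 0.1  0.2 -1.8]
```

View pics/scene3c.png

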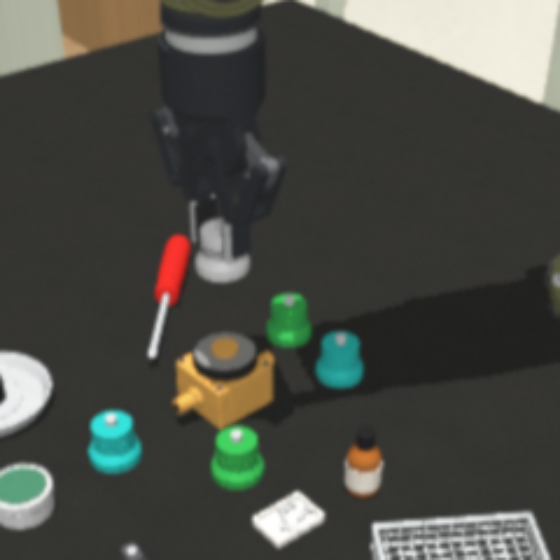

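The bonnet hangs in the jaws at crop (222,250). The diaphragm stayed on the body, its brass plate showing at (224,350). Into the basket, with the jaws along the basket's long axis.

```bash
python3 - <<'E'
from h import *
q=quat(-33); x,y=448,135
bot.servo_line([x,y,150],q,speed=180)
bot.servo_line([x,y,47],speed=120); st()
print(bot.servo_line([x,y,32],speed=12,until_force=2.5)); st("down")
bot.dwell(.1)
bot.move_gripper(46); st("open")
p=bot.read_state()["ee_pos"]
bot.servo_line([x,y,p[2]+45],speed=80)
bot.move_gripper(70)
bot.servo_line([x,y,180],speed=250)
bot.servo_line([370,-20,240],quat(-86.9),speed=250); st()
import pickle
for n in("scene","top"):
    c=bot.read_camera(n); cv2.imwrite(f"pics/{n}4.png",c["image"]); pickle.dump(c,open(n+"4.pkl","wb"))
E
python3 - <<'E'
from meas import *
S,T=load(4)
for n,c in(("S",S),("T",T)):
    P=pts(c)
    near=np.hypot(P[...,0]-453,P[...,1]+155)<45
    for nm,lo,hi in(("brass",57,64),("diaph",49,64),("body",38,47)):
        q=P[near&(P[...,2]>lo)&(P[...,2]<hi)]
        if len(q)>4:
            (x,y),r=cv2.minEnclosingCircle(q[:,:2].astype(np.float32)); print(n,nm,len(q),"z%.1f"%np.median(q[:,2]),"c %.1f %.1f r%.1f"%(x,y,r), cv2.minAreaRect(q[:,:2].astype(np.float32)))
    near=np.hypot(P[...,0]-448,P[...,1]-135)<40
    for nm,lo,hi in(("stub",43,52),("neck",35,43),("flange",8,17)):
        q=P[near&(P[...,2]>lo)&(P[...,2]<hi)]
        if len(q)>4:
            (x,y),r=cv2.minEnclosingCircle(q[:,:2].astype(np.float32)); print(n,nm,len(q),"z%.1f"%np.median(q[:,2]),"c %.1f %.1f r%.1f"%(x,y,r))
a=S["image"][150:390,230:470];b=T["image"][200:330,200:440]
cv2.imwrite("pics/c4.png",np.vstack([cv2.resize(a,(300,300)),cv2.resize(b,(480,260))[:, :300]]) if 0 else cv2.resize(a,(560,560)))
E
```

```text
t23.8 [448.4 135.1  47.6] w31.9 F [-0.3  0.2 -2.3]
True
down t24.5 [448.  135.   38.5] w31.8 F [-1.1 -1.   6.6]
open t24.9 [447.5 134.9  37.9] w46.1 F [ 0.1 -0.2  0.2]
 t27.6 [370.1 -19.6 239.4] w70.1 F [ 0.3  0.7 -0.9]
S brass 78 z59.5 c 450.5 -153.9 r15.3 ((451.634765625, -152.4883270263672), (27.05108642578125, 22.35064125061035), 75.48067474365234)
S diaph 426 z54.4 c 452.7 -151.1 r30.0 ((452.32177734375, -151.52734375), (57.70719528198242, 56.29022979736328), 20.002033233642578)
S body 230 z41.5 c 452.5 -151.4 r41.1 ((453.396240234375, -151.22747802734375), (62.14875411987305, 60.36898422241211), 3.1311287879943848)
S stub 23 z45.5 c 445.9 134.9 r6.1
S neck 243 z38.8 c 447.4 135.2 r17.6
S flange 168 z13.3 c 447.1 135.8 r22.0
T brass 188 z59.5 c 452.5 -155.1 r27.0 ((453.2059631347656, -154.24256896972656), (49.60962677001953, 48.585113525390625), 16.059425354003906)
T diaph 789 z55.3 c 453.8 -155.2 r28.9 ((453.78271484375, -154.84243774414062), (56.210445404052734, 56.169429779052734), 41.12346649169922)
T body 327 z42.1 c 454.7 -155.4 r42.1 ((454.8505859375, -155.98089599609375), (61.69276809692383, 62.226829528808594), 2.8212454319000244)
T stub 21 z46.1 c 453.2 126.8 r10.2
T neck 241 z39.3 c 448.9 132.1 r17.0
T flange 106 z14.2 c 452.6 132.9 r25.2
```

View pics/c4.png

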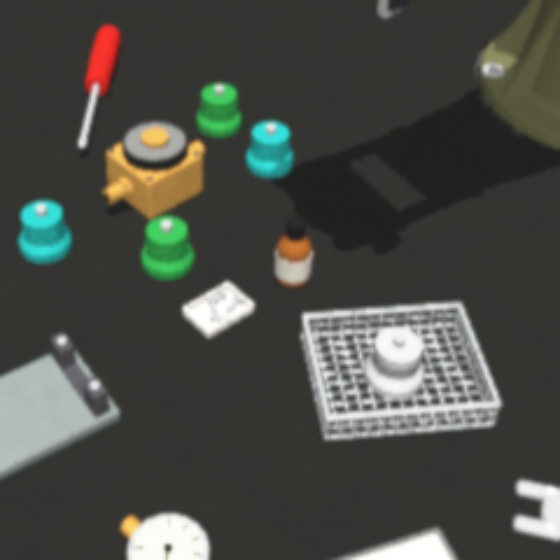

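View pics/top4.png

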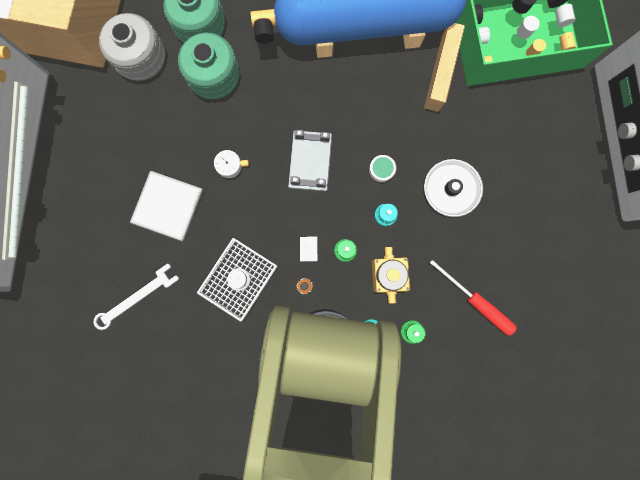

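The bonnet stands upright mid-basket, crop (398,355), with its flange at z about 13. The diaphragm's top is at z about 54, so its heights check out. Next is the diaphragm, with the fingertips about 2 mm above the body's top.

```bash
python3 - <<'E'
from h import *
q=quat(-86.9); x,y=453.2,-153
bot.servo_line([x,y,150],q,speed=250)
bot.servo_line([x,y,90],speed=150)
print(bot.servo_line([x,y,58.5],speed=40,until_force=4)); st("at diaph")
bot.move_gripper(50,grip_force=40); st("closed")
bot.servo_line([x,y,75],speed=30); bot.servo_line([x,y,150],speed=120); st()
bot.dwell(.1)
import pickle
for n in("scene","top"):
    c=bot.read_camera(n); cv2.imwrite(f"pics/{n}5.png",c["image"]); pickle.dump(c,open(n+"5.pkl","wb"))
a=c=cv2.imread("pics/scene5.png")[60:300,200:440]
cv2.imwrite("pics/c5.png",cv2.resize(a,(560,560)))
E
```

```text
False
at diaph t30.1 [ 453.3 -153.    58.6] w70.4 F [ 0.1 -0.2 -0.2]
closed t30.4 [ 453.4 -153.    59.1] w56.0 F [-2.9  1.9  6.8]
 t31.9 [ 452.9 -152.9  149.3] w55.8 F [ 0.2 -1.5 -1. ]
```

View pics/c5.png

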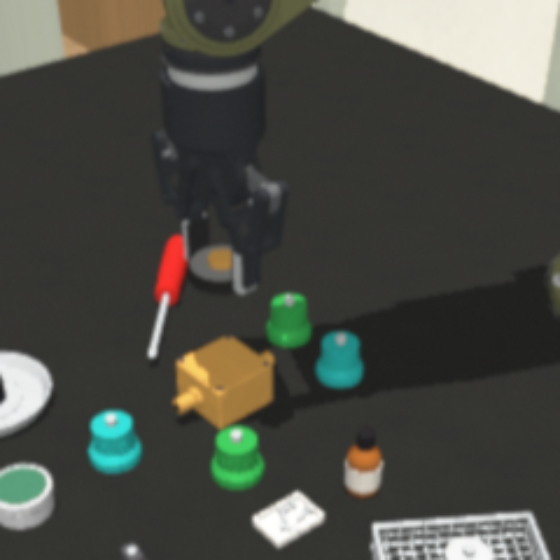

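The diaphragm is held level at crop (216,262) and the body stands bare. Onto the light plate.

```bash
python3 - <<'E'
from h import *
x,y=592.6,275.3
q=quat(-86.9)
bot.servo_line([x,y,130],q,speed=200)
bot.servo_line([x,y,40],speed=120); st()
print(bot.servo_line([x,y,27],speed=12,until_force=2.5)); st("down")
bot.dwell(.1)
bot.move_gripper(72); st("open")
p=bot.read_state()["ee_pos"]
bot.servo_line([x,y,p[2]+45],speed=80)
bot.move_gripper(80)
bot.servo_line([x,y,180],speed=250)
bot.servo_line([390,-20,240],q,speed=300); st()
import pickle
for n in("scene","top"):
    c=bot.read_camera(n); cv2.imwrite(f"pics/{n}6.png",c["image"]); pickle.dump(c,open(n+"6.pkl","wb"))
E
python3 - <<'E'
from meas import *
S,T=load(6)
for n,c in(("S",S),("T",T)):
    P=pts(c)
    near=np.hypot(P[...,0]-453,P[...,1]+155)<60
    q=P[near&(P[...,2]>38)&(P[...,2]<47)]
    print(n,"body",len(q),"z%.1f"%np.median(q[:,2]),cv2.minAreaRect(q[:,:2].astype(np.float32)))
    near=np.hypot(P[...,0]-593,P[...,1]-275)<40
    q=P[near&(P[...,2]>21)]; (x,y),r=cv2.minEnclosingCircle(q[:,:2].astype(np.float32)); print(n,"diaph z",np.percentile(q[:,2],[10,50,90,99]).round(1),"c %.1f %.1f r%.1f"%(x,y,r))
    q=P[near&(P[...,2]>23)&(P[...,2]<29)]; A=np.c_[q[:,:2],np.ones(len(q))]; print("tilt",np.linalg.lstsq(A,q[:,2],rcond=None)[0][:2].round(3))
E
```

```text
t35.4 [593.  275.5  40.9] w55.9 F [ 0.2 -0.3 -1.9]
True
down t36.1 [592.6 275.3  31.2] w55.7 F [-0.7 -0.2  5.2]
open t36.5 [592.1 275.1  30.4] w72.2 F [-0.6 -0.5  0.4]
 t39.4 [390.3 -19.5 239.6] w79.9 F [-0.9 -0.   0.1]
S body 581 z41.6 ((453.3316650390625, -151.8543701171875), (63.09062194824219, 62.48664474487305), 2.6680421829223633)
S diaph z [24.7 26.5 31.4 33.1] c 590.6 276.6 r29.4
tilt [-0.005 -0.002]
T body 1116 z42.3 ((454.751953125, -155.846923828125), (61.75502395629883, 62.38784408569336), 2.3240129947662354)
T diaph z [25.1 27.3 32.4 35.3] c 592.9 273.5 r29.3
tilt [0.005 0.001]
```

View pics/scene6.png

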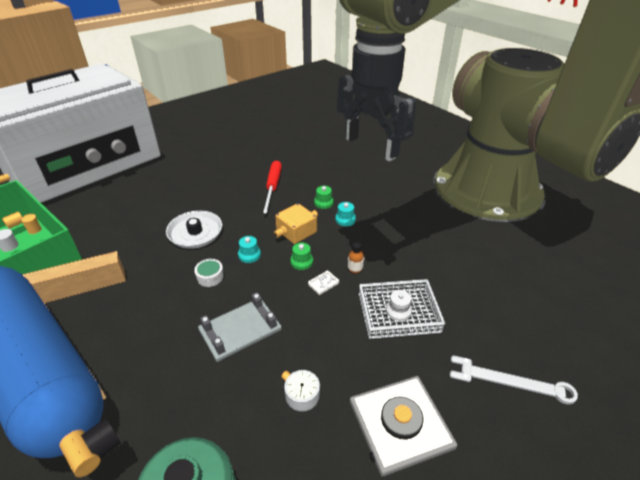

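The diaphragm is flat on the plate, centred at scene (403,416), with a tilt under 0.5° and its top at z about 26.5. The body measures (454,-153.5) at +2.6°, and the block's x axis is at -5.4°. Last, the body.

```bash
python3 - <<'E'
from h import *
q=quat(-87.4); x,y=454,-153.3
bot.servo_line([x,y,120],q,speed=250)
bot.servo_line([x,y,60],speed=150)
print(bot.servo_line([x,y,27],speed=50,until_force=5)); st("at body")
bot.move_gripper(50,grip_force=70); st("closed")
bot.servo_line([x,y,45],speed=30); bot.servo_line([x,y,140],speed=120); st()
q2=quat(-95.4)
bot.servo_line([680,-4.3,140],q2,speed=150); st("above block"); bot.dwell(.1)
import pickle
for n in("scene","top"):
    c=bot.read_camera(n); cv2.imwrite(f"pics/{n}7.png",c["image"]); pickle.dump(c,open(n+"7.pkl","wb"))
E
```

```text
False
at body t41.8 [ 454.1 -153.4   27.1] w79.9 F [ 0.8  0.3 -0.2]
closed t42.1 [ 454.4 -153.4   27.7] w61.3 F [-0.2  0.3  5.4]
 t43.8 [ 453.6 -153.2  139.3] w61.1 F [ 0.4 -0.5 -3.5]
above block t45.7 [679.8  -4.6 140.1] w60.7 F [ 0.3  0.1 -2.8]
```

View pics/scene7.png

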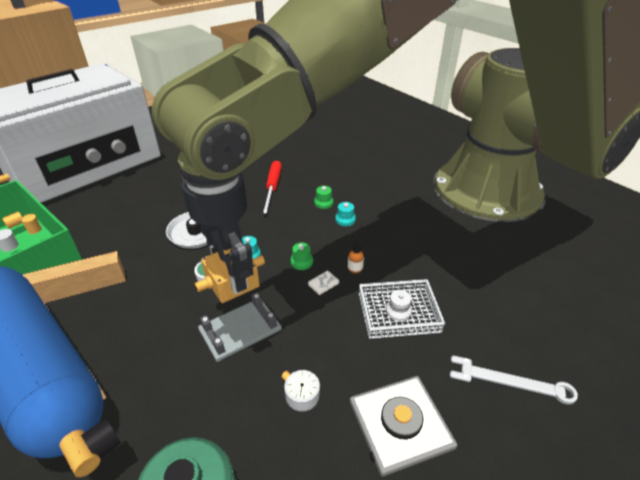

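View pics/top7.png

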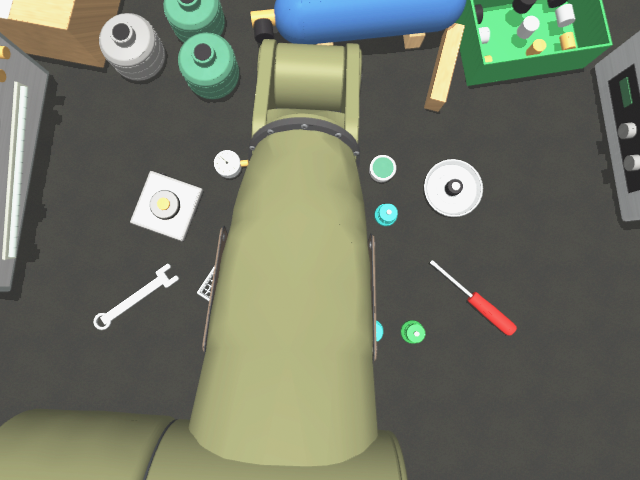

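The body is held level above the block at scene (232,275), its ports along the block's axis. Before going down, I check the wrist's clearance to the blue cylinder.

```bash
python3 - <<'E'
from meas import *
S,T=load(0)
for c in(S,T):
    P=pts(c); m=(P[...,2]>60)&(np.abs(P[...,1])<130)&(P[...,0]>600); q=P[m]; print(len(q),np.nanmin(q[:,0]),np.nanmax(q[:,2]), [ (z,round(float(q[q[:,2]>z][:,0].min()),0)) for z in(60,100,150) if (q[:,2]>z).any()])
S,T=load(7)
P=pts(S); m=(np.hypot(P[...,0]-680,P[...,1])<90)&(P[...,2]>150); q=P[m]
for z in range(150,420,40):
    k=q[(q[:,2]>z)&(q[:,2]<z+40)]
    if len(k): print(z,len(k),k[:,0].max().round())
# held body lower part / ports
H=cv2.cvtColor(S["image"],cv2.COLOR_BGR2HSV); m=(H[...,0]>12)&(H[...,0]<28)&(H[...,1]>90)&(np.hypot(P[...,0]-680,P[...,1]+5)<75)&(P[...,2]>90)
q=P[m]; print(len(q),np.percentile(q[:,2],[1,99]).round(1)); t=q[q[:,2]>148]; print(cv2.minAreaRect(t[:,:2].astype(np.float32)))
E
```

```text
12731 892.8491849728229 122.34800866603513 [(60, 893.0), (100, 905.0)]
4608 894.1962970296299 123.23250693742966 [(60, 894.0), (100, 904.0)]
150 1004 711.0
190 1056 701.0
230 1092 717.0
270 1798 718.0
310 1403 718.0
350 4890 722.0
390 6508 714.0
1501 [114.  201.4]
((681.2236938476562, 2.27569580078125), (61.075660705566406, 123.45445251464844), 0.8557657599449158)
```

The cylinder starts at x=893, so the way is clear. The body's lowest points are at 114, as expected. Lowering.

```bash
python3 - <<'E'
from h import *
x,y=680,-4.3
bot.servo_line([x,y,70],speed=120)
h=bot.servo_line([x,y,44],speed=40,until_force=6); st("mid %s"%h)
if not h:
    print(bot.servo_line([x,y,33],speed=12,until_force=3)); st("down")
E
```

```text
mid False t47.5 [680.1  -4.3  44.2] w61.0 F [-0.3 -0.2 -3.8]
True
down t48.1 [680.   -4.3  37.7] w61.0 F [-1.4 -0.2  4.3]
```

```bash
python3 - <<'E'
from h import *
x,y=680,-4.3
bot.dwell(.1); bot.move_gripper(76); st("open")
p=bot.read_state()["ee_pos"]; bot.servo_line([x,y,p[2]+50],speed=80)
bot.servo_line([x,y,190],speed=250)
bot.servo_line([390,-150,260],quat(-86.9),speed=300); st()
import pickle
for n in("scene","top"):
    c=bot.read_camera(n); cv2.imwrite(f"pics/{n}8.png",c["image"]); pickle.dump(c,open(n+"8.pkl","wb"))
E
python3 - <<'E'
from meas import *
S,T=load(8); S0,T0=load(0)
for n,c in(("S",S),("T",T)):
    P=pts(c); near=np.hypot(P[...,0]-680,P[...,1]+5)<80
    q=P[near&(P[...,2]>46)&(P[...,2]<58)]; print(n,"body top",len(q),np.percentile(q[:,2],[5,50,95]).round(1),cv2.minAreaRect(q[:,:2].astype(np.float32)))
    A=np.c_[q[:,:2],np.ones(len(q))]; print(" tilt",np.linalg.lstsq(A,q[:,2],rcond=None)[0][:2].round(3))
for nm,(u,v) in dict(bottle=(305,286),gauge=(227,163)).items():
    w=np.s_[v-22:v+22,u-22:u+22]; print(nm,"image change",cv2.absdiff(T["image"][w],T0["image"][w]).mean().round(2))
a=cv2.resize(S["image"][200:380,160:400],(640,480)); cv2.imwrite("pics/c8.png",a)
E
```

```text
open t48.5 [679.3  -4.3  36.5] w76.4 F [-0.6 -0.3 -0. ]
 t51.1 [ 390.5 -149.7  259.4] w76.1 F [ 0.4 -0.5 -1. ]
S body top 1233 [48.6 51.3 52.9] ((678.0408935546875, -2.6775131225585938), (63.539031982421875, 62.18302536010742), 84.56806945800781)
 tilt [-0.011 -0.014]
T body top 1071 [49.9 52.6 55.1] ((680.1466064453125, -5.433418273925781), (61.9635009765625, 62.43754959106445), 84.97943115234375)
 tilt [ 0.008 -0.004]
bottle image change 0.95
gauge image change 0.75
```

View pics/c8.png

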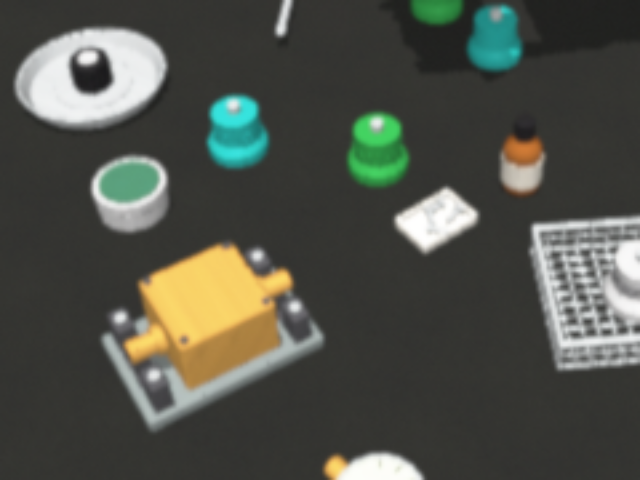

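View pics/top8.png

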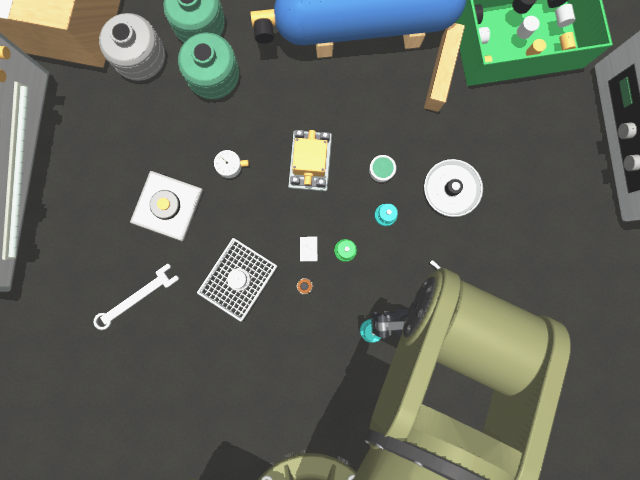

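The body sits down in the block with both ports in the slots, crop (147,345) and (277,283). The other parts stand where I placed them, and the bottle and gauge haven't moved. Handing in.

```bash
python3 - <<'E'
from h import *
st(); print(bot.finish_job())
E
```

```text
t51.2 [ 390.5 -149.6  259.4] w76.0 F [-0.9 -0.5 -0. ]
the job is handed in; nothing more can be done
None
```

The reducer is taken apart in the order asked, and the job was handed in at 51 s of the 128 s allowed. Every part was lowered slowly until it touched, then released.

| Part | Where it is | Last check |
|---|---|---|
| Cap | round dish | upright, near the middle |
| Bonnet | wash basket | upright, in the middle |
| Diaphragm | light plate | flat (tilt under 0.5°), centred, well inside the edges |
| Body | holding block | top at about 52 mm, as expected when seated; lined up with the block to within about 0.5°; both ports in the slots |

- **Left alone:** the oil bottle and gauge look unchanged in the top view. The green and turquoise look-alikes were not touched.
- **Disagreement:** the two cameras differed by about 2 mm in x and 3–5 mm in y throughout. I used values between the two. The tightest fit, the holding block, leaves about 9 mm on each side.
- **Failed checks:** none. Wrist force readings stayed below 10 N whenever I read them.

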